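# Shut and pin the clamshell board-test jig

### The job

Swing the blue lid of the board-test jig down, then take the red-knobbed locking pin from its stand and push it through the hole in the lid's yellow tab into the hole below, until its collar sits on the tab. The lid springs up a little by itself, so keep hold of the pin's knob and keep pushing down, so that the lid is pressed fully shut under the collar: finish still holding and pressing like that, without letting go. Leave the other things on the bench where they are.

Things in the scene. Friction and masses are not known exactly. Their poses are not given: they have to be found in the camera images.
- jig: Fixed clamshell jig: black base 194 (x) x 140 (y) mm, green circuit board inside. Origin: centre of underside, on the bench; z up. Hinge axis along y at x = +70, z = 45 mm, between steel cheeks 54 mm high. Vertical blind lower hole (11 mm wide, 36 deep, chamfered) in the steel block at the -x end, mouth at x = -75, y = 0, z = 40 mm. Two brass spring plungers at x = -45, y = +-45 mm carry the lid.
- lid_angle (a joint): Blue lid's angle, rad: 0 = fully shut (top level, 50 mm high), grows as it opens; starts 0.55-1.05. Plate 116 mm wide, 10 thick, midplane through the hinge axis, reaches 125 mm from it. Stiff hinge (0.25 N m) stays put; 2 N at the front swings it. Let go when down, springs lift it to 0.05 (tab 7 mm high); 10 N down on the tab shuts it on a hard stop. Black strip on top at 105 mm: push there.
- tab_hole (a point): Hole in the yellow tab at the lid's front, 40 x 56 x 10 mm, moving with the lid. Point: centre of the through hole (11 mm wide, chamfered) at the top face; z out of the top face, -x away from the hinge. The hinge axis is 145 mm from the hole, 5 mm below the top face. With the lid down the hole is right over the jig's lower hole.
- pin: Loose locking pin, 50-105 g, upright in its stand. Origin: centre of its lower end (tip); z along the pin to the knob. Steel shaft 8 mm across from 0 to 38 mm, the last 4 mm pointed; steel collar 26 mm across from 38 to 43 mm; round red knob 18 mm across from 43 to 79 mm: grip it there from above. Seated, the collar's underside lies on the tab.
- lid: The blue lid with its yellow tab. Origin: on the hinge axis, in the middle of its width; z out of its top face, -x towards the tab.
- pin_collar (a point): On the pin's axis, at the underside of the collar, 38 mm above the tip.
- stand: Fixed aluminium block 60 x 60 x 45 mm that holds the pin: its shaft is in a hole in the middle, 42 mm deep, 11 mm wide, and its collar rests on the top. Origin: centre of the underside, on the bench.
- bottle: Bystander, leave it alone: dark amber solvent bottle, 68 mm across, 190 mm tall. Origin: under its middle.
- carton: Bystander, leave it alone: brown cardboard carton, 90 x 150 x 85 mm. Origin: under its middle.
- screw_jar: Bystander, leave it alone: small clear jar with blue cap, 48 mm across, 60 mm tall. Origin: under its middle.
- screwdriver: Bystander, leave it alone: screwdriver with orange handle, 170 mm long, lying flat. Origin: under its middle.
- brush: Bystander, leave it alone: small brush, 160 mm long, lying flat. Origin: under its middle.
- mainboard: Bystander, leave it alone: loose green circuit board, 130 x 90 x 7 mm. Origin: under its middle.
- heatsink: Bystander, leave it alone: aluminium heat sink with fins, 50 x 50 x 25 mm. Origin: under its middle.

How it is judged:
By the outcome, as a careful person would: the job done as asked, in the order asked, and still so for the second after the job is handed in, while the arm keeps its last pose, push and grip.
It also fails if it takes over 58 s, if anything falls off the work surface, if the arm or the gripper's body presses on something with over 40 N, if the wrist force passes 120 N, or if a joint passes its speed limit or range.

### The arm

A 6-joint arm with a two-finger parallel gripper is mounted at the origin on the work surface. World frame = base frame: x ahead of the robot, y to its left, z up, the work surface at z = 0. Lengths are in mm, angles in rad, forces in N, time in s.
With the tool pointing down it reaches from about 425 to 1125 mm from the base axis. Payload 14.9 kg.
Tool frame: the origin (TCP) lies on the mounting face of the last link; the fingertips stand 191 mm ahead of it and the grasp point (between the pads) lies 172 mm ahead of it; z points along the fingers, y is the line along which they close (so a half turn about z gives the same grasp; the last joint's range is limited). The gripper opens to 91 mm and grips with 3 to 60 N. Pads are 32 mm wide; open, the fingers measure 118 mm over their backs; the gripper's body (76 mm by 178 mm) begins 60 mm behind the grasp point.
Start: joints at [-1.207, 0.379, 1.734, -0, 1.028, -0.033], TCP at [270.526, -645.628, 404.732] pointing down, gripper open.
Joint ranges: [-2.77, 2.77], [-0.74, 2.19], [0, 2.66], [-1.06, 4.2], [0.31, 2.87], [-3.08, 3.08]. Speed limits (rad/s): [1.89, 1.89, 2.39, 3.14, 3.14, 3.14].

### API

Orientations are given as a unit quaternion [w, x, y, z].
In Python, from bench import robot, cams gives the robot as it stands.
- The arm moves only by the tool send_rows, never from a script. Its argument "increments" is a list of rows, each a list of 3 entries, a list of its own where there are three numbers: the shift along the tool's x, y, z in cm, then the turn, a rotation vector about the tool's x, y, z in degrees, then the closure, from -1 (fully open) to 1 (shut). A call has exactly 10 rows; each row is the pose to reach, as a shift and turn from the pose commanded when the call began, along the tool's axes at that moment; what a row does not reach only later rows make up. A row lasts 1/12 s, in which the tool goes at most 41.7 mm and 7.16 degrees, less where a joint would pass 70% of its speed; a pose out of reach is approached as far as the arm can. A call with a gripper value outside its range is refused whole. The fingers move at their own pace and stop on an object; the grip force is fixed at half the most. Time passes only in rows, so rows that repeat a pose let the fingers close, or fill a call up. It gives the time, the measured TCP pose, the force, the opening and the grip force at its end, in the units of the state.
- robot.sense(): the state, without advancing time (a new reading comes with each control period).
- cams.get_image(name): name is "scene" or "top" or "wrist"; returns a dict with "color" (420x560x3 uint8, red, green, blue), "fx", "fy", "cx", "cy" (pixels), "cam_to_world" (4x4, takes a point from camera to world coordinates); the wrist camera has in their place "tool_from_camera" (4x4, takes a point from camera to tool coordinates, whose origin is the TCP and whose axes are the flange's). Camera axes: x right, y down, z forward; pixel columns grow to the right and rows downward; lengths in mm; the calibration is good to about 2 mm. A picture is of the moment at which its call begins: read the wrist's pose just before it. There is no depth.
- robot.hand_in(): hands the job in; it is judged then, once.
The state is a dict: "time_s": time; "joint_positions": joint angles; "qd": joint speeds; "effort": joint torques, N m; "eef_pos": TCP position; "eef_rot": TCP orientation; "contact_force": force on the tool from outside, world axes, zero at the start; "wrist_torque": the same for the moment, N m; "width": finger opening in mm; "gripper_force": force on a finger pad.
Only numpy, scipy, OpenCV 4.12 (cv2) and the standard library are available. Lean on these libraries where they do the work, as an engineer would, in place of code of your own. Each camera call takes 0.05 s, during which the arm holds its last target. There are 200 camera calls.

## Working session

There is one attempt and no reset: what is moved stays moved. The work goes in short steps, Python scripts to look and compute and a tool call to move; the robot and the scene stay as the last step left them, time stands still between calls to the robot, and variables do not carry over. Pictures are saved under pics/ and viewed, at most 10 in all, crops included, and the job is handed in when it is done.

Besides the shell and the picture viewer there is one more tool, called as name(argument=value, ...), one argument or row to a line, values as JSON. send_rows: Moves the arm, as the interface text tells. Its arguments: {"type":"object","properties":{"increments":{"type":"array","items":{"type":"array"}}},"required":["increments"]}

```bash
mkdir -p pics; cat > h.py <<'E'
import numpy as np, cv2
from scipy.spatial.transform import Rotation as R
from bench import robot, cams
def T():
    s=robot.sense(); q=s["eef_rot"]; M=np.eye(4); M[:3,:3]=R.from_quat([q[1],q[2],q[3],q[0]]).as_matrix(); M[:3,3]=s["eef_pos"]; return M
def grab(n,f):
    t=T(); d=cams.get_image(n); M=np.array(d["cam_to_world"]) if n!="wrist" else t@np.array(d["tool_from_camera"])
    cv2.imwrite(f"pics/{f}.png",cv2.cvtColor(d["color"],cv2.COLOR_RGB2BGR))
    np.savez(f"pics/{f}.npz",M=M,k=[d["fx"],d["fy"],d["cx"],d["cy"]])
def ray(f,p):
    z=np.load(f"pics/{f}.npz");k=z["k"];M=z["M"];d=M[:3,:3]@[(p[0]-k[2])/k[0],(p[1]-k[3])/k[1],1]
    return M[:3,3],d/np.linalg.norm(d)
def atz(f,p,h):
    o,d=ray(f,p); return o+d*(h-o[2])/d[2]
def tri(*obs):
    A=np.zeros((3,3));b=np.zeros(3);rs=[ray(f,p) for f,p in obs]
    for o,d in rs: P=np.eye(3)-np.outer(d,d);A+=P;b+=P@o
    x=np.linalg.solve(A,b); return x,[np.linalg.norm((np.eye(3)-np.outer(d,d))@(x-o)) for o,d in rs]
def proj(f,X):
    z=np.load(f"pics/{f}.npz");k=z["k"];c=np.linalg.inv(z["M"])@np.append(X,1); return np.array([k[0]*c[0]/c[2]+k[2],k[1]*c[1]/c[2]+k[3]])
E
python3 - <<'E'
from h import *
np.set_printoptions(precision=3,suppress=True)
for n in("scene","top","wrist"): grab(n,n+"0"); z=np.load(f"pics/{n}0.npz"); print(n,z["M"],z["k"])
print(T(),robot.sense())
a=cv2.imread("pics/scene0.png");b=cv2.imread("pics/top0.png")
E
```

```text
scene [[   0.767    0.513   -0.385 1043.196]
 [   0.642   -0.602    0.475 -602.485]
 [   0.012   -0.612   -0.791 1079.548]
 [   0.       0.       0.       1.   ]] [513.812 513.812 279.958 210.258]
top [[   0.02    -0.99     0.137  382.836]
 [  -1.      -0.02     0.002    3.091]
 [   0.001   -0.137   -0.991 1163.246]
 [   0.       0.       0.       1.   ]] [379.566 379.566 277.118 209.064]
wrist [[   0.385   -0.893   -0.234  336.298]
 [  -0.923   -0.373   -0.097 -617.6  ]
 [  -0.001    0.254   -0.967  384.093]
 [   0.       0.       0.       1.   ]] [294.486 294.486 284.004 208.514]
[[   0.922    0.386   -0.     270.445]
 [   0.386   -0.922    0.001 -645.49 ]
 [   0.      -0.001   -1.     404.253]
 [   0.       0.       0.       1.   ]] {'time_s': 0.15, 'joint_positions': array([-1.207,  0.379,  1.735,  0.   ,  1.028, -0.033]), 'qd': array([-0.   , -0.001, -0.001,  0.   ,  0.   , -0.   ]), 'effort': array([ -0.003, -76.411, -43.465,   0.065,   0.041,  -0.   ]), 'eef_pos': array([ 270.445, -645.49 ,  404.253]), 'eef_rot': array([-0.   ,  0.98 ,  0.197, -0.   ]), 'contact_force': array([ 1.031, -0.157,  0.144]), 'wrist_torque': array([ 0.043,  0.026, -0.042]), 'gripper_force': 0.0, 'width': 91.33282330863798}
```

View pics/scene0.png

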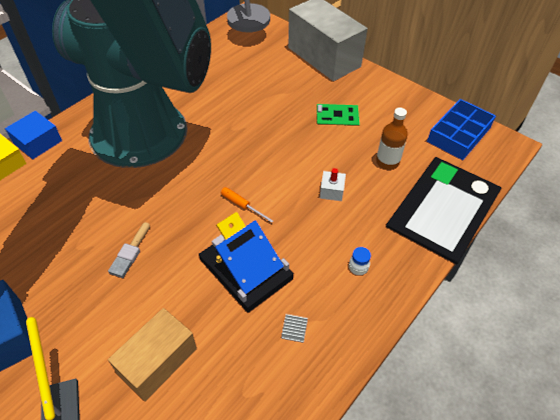

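View pics/top0.png

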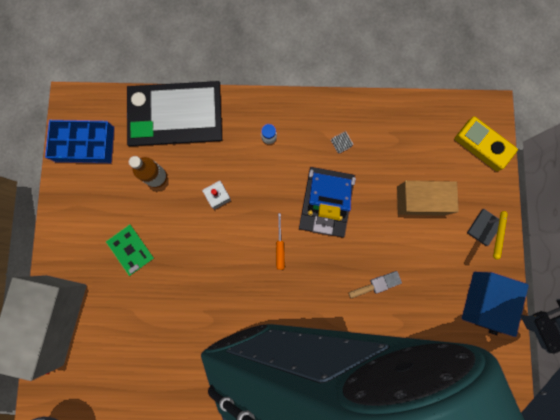

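The scene view shows the jig at (247,262) with its tab at (231,224), and the pin stand at (333,185). In the top view the jig is at (327,202) and the stand at (216,195). I need enlarged crops to read pixels.

```bash
python3 - <<'E'
import cv2,numpy as np
def c(f,x,y,w,h,s):
    return cv2.resize(cv2.imread(f"pics/{f}.png")[y:y+h,x:x+w],(w*s,h*s),interpolation=cv2.INTER_CUBIC)
o=np.zeros((600,800,3),np.uint8)
o[:440,:440]=c("scene0",190,205,110,110,4)
o[:360,440:800]=c("top0",292,158,72,72,5)
o[440:600,:200]=c("scene0",313,163,40,32,5)
o[400:600,440:640]=c("top0",196,175,40,40,5)
cv2.imwrite("pics/crop1.png",o)
E
```

```text
(no output)
```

View pics/crop1.png

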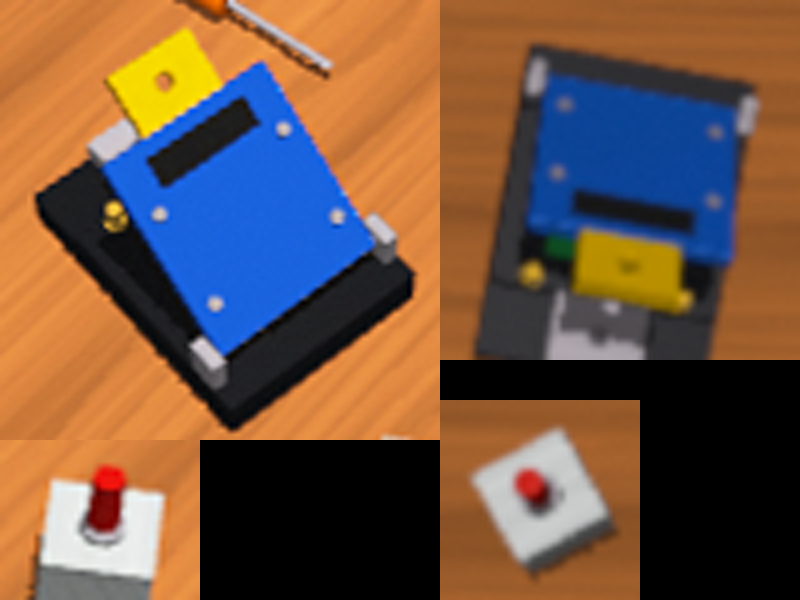

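The crop shows (in full-image pixels) the tab hole at scene (231,225) and top (329.5,211). The strip is at scene (240.5,240), the two cheeks flank the lid, and the knob top is at scene (334.5,170) and top (213,191). Next I'll fit the poses.

```bash
cat > fit.py <<'E'
from h import *
from scipy.optimize import least_squares
np.set_printoptions(precision=2,suppress=True)
u=lambda p,o,s,c:((p[0]-o[0]+.5)/s-.5+c[0],(p[1]-o[1]+.5)/s-.5+c[1])
sj=lambda x,y:("scene0",u((x,y),(0,0),4,(190,205))); tj=lambda x,y:("top0",u((x,y),(440,0),5,(292,158)))
sp=lambda x,y:("scene0",u((x,y),(0,440),5,(313,163))); tp=lambda x,y:("top0",u((x,y),(440,400),5,(196,175)))
print("hole",tri(sj(165,81),tj(628,265)))
print("strip",tri(sj(203,142),tj(634,212)))
print("cheekmid",tri(sj(294,290),tj(642,94)))
print("knobtop",tri(sp(110,478),tp(527,481)))
print("standtop",tri(sp(102,530),tp(541,498)))
obs=[("l",(-145,0,5),sj(165,81)),("l",(-145,0,5),tj(628,265)),("l",(-165,28,5),sj(190,28)),("l",(-165,-28,5),sj(107,80)),
("l",(-125,58,5),sj(262,62)),("l",(-125,-58,5),sj(103,167)),("l",(-105,0,5),sj(203,142)),("l",(-105,0,5),tj(634,212)),
("b",(70,0,54),sj(294,290)),("b",(70,0,54),tj(642,94))]
def world(p,k,X):
    x,y,w,a=p; X=np.array(X,float)
    if k=="l": X=R.from_euler("y",a).apply(X)+[70,0,45]
    return R.from_euler("z",w).apply(X)+[x,y,0]
def res(p): return np.concatenate([proj(o[0],world(p,k,X))-o[1] for k,X,o in obs])
if __name__=="__main__":
    r=least_squares(res,[570,-120,-.15,.8]); p=r.x
    print(p,r.fun.reshape(-1,2))
    for n,k,X in(("lower",'b',(-75,0,40)),("hole","l",(-145,0,5)),("strip","l",(-105,0,5)),("hinge","b",(70,0,45))): print(n,world(p,k,X))
    print("shut hole",world([*p[:3],0],"l",(-145,0,5)))
    for f in [sp(53,480),sp(163,493),sp(153,578),sp(38,568),tp(472,477),tp(562,430),tp(610,517),tp(525,567)]: print(f[0],atz(*f,45))
    for h,f in((86,sp(110,478)),(86,tp(527,481))):print(atz(*f,h))
E
python3 fit.py
```

```text
hole (array([ 523.77, -137.96,  132.5 ]), [np.float64(0.30250417204022717), np.float64(0.30250417204011776)])
strip (array([ 557.16, -144.27,  109.73]), [np.float64(0.11256240271673437), np.float64(0.11256240271688958)])
cheekmid (array([ 637.9 , -157.85,   51.2 ]), [np.float64(1.0046776425097717), np.float64(1.0046776425096815)])
knobtop (array([581.47, 191.18,  82.89]), [np.float64(0.5587793245959538), np.float64(0.5587793245957292)])
standtop (array([580.02, 190.69,  40.42]), [np.float64(0.7229006654262338), np.float64(0.7229006654263201)])
[ 569.95 -146.43   -0.18    0.61] [[ 0.25  0.41]
 [ 0.21 -0.16]
 [-0.79 -0.  ]
 [ 0.07 -0.47]
 [ 0.6  -0.38]
 [-0.38 -0.13]
 [ 0.    0.03]
 [-0.06  0.18]
 [ 0.51 -0.21]
 [ 0.65 -0.29]]
lower [ 496.1  -133.34   40.  ]
hole [ 524.5  -138.38  131.93]
strip [ 556.82 -144.11  109.08]
hinge [ 638.87 -158.65   45.  ]
shut hole [ 496.1  -133.34   50.  ]
scene0 [540.93 199.52  45.  ]
scene0 [591.86 230.65  45.  ]
scene0 [622.74 178.29  45.  ]
scene0 [572.51 144.43  45.  ]
top0 [590.63 231.24  45.  ]
top0 [620.4  178.51  45.  ]
top0 [568.01 147.72  45.  ]
top0 [536.86 197.16  45.  ]
[582.61 188.2   86.  ]
[581.3  191.05  86.  ]
```

send_rows(
  increments=[
    [[4,-3,0],[0,0,4],1],
    [[8,-6,0.5],[0,0,8],1],
    [[12,-9,1],[0,0,12],1],
    [[16,-12,1.5],[0,0,16],1],
    [[20,-15,2],[0,0,20],1],
    [[24,-18.5,2.5],[0,0,24],1],
    [[28,-21.5,3],[0,0,28],1],
    [[32,-24.5,3.5],[0,0,32],1],
    [[36,-28,4],[0,0,33],1],
    [[40,-31,4.5],[0,0,33],1],
  ],
)

```text
time_s: 0.98
eef_pos: [475.9, -283.0, 368.5]
eef_rot: [0.0, 0.996, -0.09, 0.0]
contact_force: [0.8, -0.9, -0.2]
width: 27.3
gripper_force: 0.0
```

```bash
cat >> h.py <<'E'
def inc(P):
    "tool-frame cm from measured TCP to world TCP target"
    M=T(); return M[:3,:3].T@(np.array(P)-M[:3,3])/10
E
python3 - <<'E'
from h import *
np.set_printoptions(precision=2,suppress=True)
grab("wrist","w1");print(T(),inc([560,-144.5,109+191+10]), inc([535.5,-140.2,52+191]))
E
```

```text
[[   0.98   -0.18   -0.    477.97]
 [  -0.18   -0.98    0.   -278.35]
 [  -0.     -0.     -1.    367.67]
 [   0.      0.      0.      1.  ]] [  5.71 -14.61   5.79] [  3.23 -14.59  12.49]
```

View pics/w1.png

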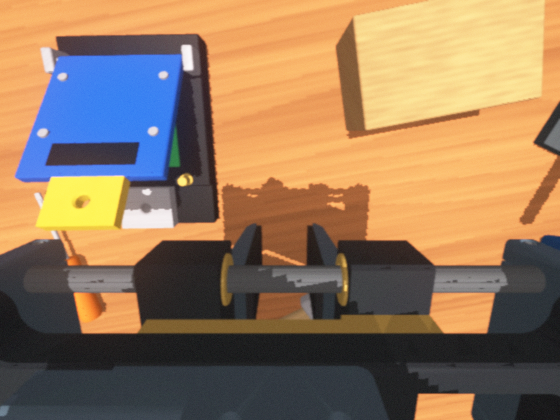

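The jig is at upper left with its tab hole at (82,202), and the fingers are closing over empty bench. Now I'll go above the strip.

send_rows(
  increments=[
    [[1.5,-3.6,1],[0,0,0],1],
    [[3,-7.2,2],[0,0,0],1],
    [[4.2,-10.8,3],[0,0,0],1],
    [[5.5,-14,4],[0,0,0],1],
    [[5.5,-14,4],[0,0,0],1],
    [[5.5,-14,4],[0,0,0],1],
    [[5.5,-14,4],[0,0,0],1],
    [[5.5,-14,4],[0,0,0],1],
    [[5.5,-14,4],[0,0,0],1],
    [[5.5,-14,4],[0,0,0],1],
  ],
)

```text
time_s: 1.87
eef_pos: [554.2, -157.8, 329.0]
eef_rot: [0.0, 0.996, -0.09, 0.0]
contact_force: [-0.4, 0.7, -0.5]
width: 0.2
gripper_force: 0.0
```

```bash
python3 - <<'E'
from h import *
np.set_printoptions(precision=2,suppress=True)
print(T(),inc([557,-144.5,109+191]), inc([535.5,-140.2,52+191]))
E
```

```text
[[   0.98   -0.18    0.    554.18]
 [  -0.18   -0.98   -0.   -157.77]
 [   0.      0.     -1.    329.01]
 [   0.      0.      0.      1.  ]] [ 0.04 -1.36  2.9 ] [-2.16 -1.39  8.6 ]
```

send_rows(
  increments=[
    [[0.2,-1.4,1],[0,0,0],1],
    [[0.2,-1.4,2],[0,0,0],1],
    [[0.1,-1.4,2.8],[0,0,0],1],
    [[-0.1,-1.4,3.6],[0,0,0],1],
    [[-0.4,-1.4,4.4],[0,0,0],1],
    [[-0.8,-1.4,5.2],[0,0,0],1],
    [[-1.2,-1.4,6],[0,0,0],1],
    [[-1.6,-1.4,6.8],[0,0,0],1],
    [[-1.9,-1.4,7.4],[0,0,0],1],
    [[-2.1,-1.4,7.9],[0,0,0],1],
  ],
)

```text
time_s: 2.7
eef_pos: [535.8, -139.3, 248.8]
eef_rot: [-0.0, 0.996, -0.089, -0.0]
contact_force: [1.6, 0.0, 0.8]
width: 0.5
gripper_force: 0.5
```

```bash
python3 - <<'E'
from h import *
np.set_printoptions(precision=2,suppress=True)
s=robot.sense();print(s["contact_force"],s["eef_pos"],inc([535.5,-140.2,52+191]))
E
```

```text
[1.61 0.03 0.81] [ 535.77 -139.35  248.85] [-0.01  0.09  0.58]
```

send_rows(
  increments=[
    [[0,0,0.1],[0,0,0],1],
    [[0,0,0.2],[0,0,0],1],
    [[0,0,0.3],[0,0,0],1],
    [[0,0,0.4],[0,0,0],1],
    [[0,0,0.5],[0,0,0],1],
    [[0,0,0.6],[0,0,0],1],
    [[0,0,0.7],[0,0,0],1],
    [[0,0,0.7],[0,0,0],1],
    [[0,0,0.7],[0,0,0],1],
    [[0,0,0.7],[0,0,0],1],
  ],
)

```text
time_s: 3.53
eef_pos: [536.1, -139.3, 243.0]
eef_rot: [-0.0, 0.996, -0.089, -0.001]
contact_force: [-6.0, 1.3, 6.8]
width: 0.4
gripper_force: 3.3
```

send_rows(
  increments=[
    [[0,0,-2],[0,0,0],1],
    [[0,0,-4],[0,0,0],1],
    [[-2,0,-6],[0,0,0],0.5],
    [[-5,0,-8],[0,0,0],0],
    [[-8,0,-10],[0,0,0],-0.5],
    [[-10,0,-10],[0,0,0],-1],
    [[-10,0,-10],[0,0,0],-1],
    [[-10,0,-10],[0,0,0],-1],
    [[-10,0,-10],[0,0,0],-1],
    [[-10,0,-10],[0,0,0],-1],
  ],
)

```text
time_s: 4.37
eef_pos: [438.8, -121.8, 342.6]
eef_rot: [0.0, 0.996, -0.089, 0.0]
contact_force: [-0.6, 2.0, -0.3]
width: 51.0
gripper_force: 0.0
```

```bash
python3 - <<'E'
from h import *
np.set_printoptions(precision=2,suppress=True)
grab("wrist","w2");print(T()); print(robot.sense()["qd"])
for f in [(496.1,-133.3,57.2)]: print(proj("w2",f))
E
```

```text
[[   0.98   -0.18   -0.    438.81]
 [  -0.18   -0.98    0.   -121.79]
 [  -0.     -0.     -1.    342.48]
 [   0.      0.      0.      1.  ]]
[-0. -0.  0. -0.  0. -0.]
[285.6  146.48]
```

View pics/w2.png

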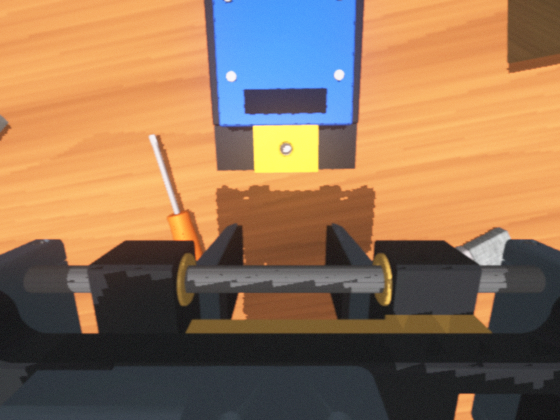

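The lid is down: the tab hole is at (286,148.5), about 2 px from my prediction. Now I'll take the same relative view over the pin.

send_rows(
  increments=[
    [[0.3,-4,-0.5],[0,0,0],-1],
    [[0.6,-8,-1],[0,0,0],-1],
    [[0.9,-12,-1.5],[0,0,0],-1],
    [[1.2,-16,-2],[0,0,0],-1],
    [[1.6,-20,-2.5],[0,0,0],-1],
    [[1.9,-24,-2.9],[0,0,0],-1],
    [[2.2,-28,-2.9],[0,0,0],-1],
    [[2.4,-31,-2.9],[0,0,0],-1],
    [[2.6,-33.3,-2.9],[0,0,0],-1],
    [[2.6,-33.3,-2.9],[0,0,0],-1],
  ],
)

```text
time_s: 5.25
eef_pos: [524.2, 205.1, 371.3]
eef_rot: [-0.0, 0.996, -0.088, 0.0]
contact_force: [-0.2, -0.6, -0.2]
width: 91.1
gripper_force: 0.0
```

```bash
python3 - <<'E'
from h import *
np.set_printoptions(precision=2,suppress=True)
grab("wrist","w3");print(T()[:3,3], robot.sense()["qd"])
print(proj("w3",(581,190.5,86)),proj("w3",(581,190.5,48)))
E
```

```text
[523.6  203.44 371.04] [-0.04 -0.03  0.04 -0.    0.   -0.03]
[289.5  146.42] [288.84 144.55]
```

```bash
python3 - <<'E'
from h import *
np.set_printoptions(precision=2,suppress=True)
for i in range(4): robot.sense()
grab("wrist","w4");print(T()[:3,3], robot.sense()["qd"])
def c(f,x,y,w,h,s): return cv2.resize(cv2.imread(f"pics/{f}.png")[y:y+h,x:x+w],(w*s,h*s),interpolation=cv2.INTER_CUBIC)
cv2.imwrite("pics/crop2.png",np.hstack([c("w2",246,108,80,80,5),c("w4",250,108,80,80,5)]))
for f,box in(("w2",(246,108)),("w4",(250,108))):
    a=cv2.imread(f"pics/{f}.png")[box[1]:box[1]+80,box[0]:box[0]+80].astype(int);b,g,r=a[...,0],a[...,1],a[...,2]
    if f=="w2":
        y=((r>120)&(g>100)&(b<90)); ys,xs=np.nonzero(y); print("yellow bbox",xs.min(),xs.max(),ys.min(),ys.max())
        m=np.zeros_like(y); m[25:55,25:55]=~y[25:55,25:55]
    else: m=(r>110)&(g<70)&(b<70)
    n,l,st,ce=cv2.connectedComponentsWithStats(m.astype(np.uint8)); 
    i=1+np.argmax(st[1:,4]); print(f,st[i],ce[i]+box, "z57/z86:",atz(f,ce[i]+box,57.2 if f=="w2" else 86))
E
```

```text
[523.18 202.24 370.93] [-0.03 -0.02  0.02 -0.    0.   -0.01]
yellow bbox 0 79 18 79
w2 [ 25  25  30  30 872] [285.47 147.57] z57/z86: [ 495.19 -133.02   57.2 ]Traceback (most recent call last):
  File "<stdin>", line 14, in <module>
    return _wrapfunc(a, 'argmax', axis=axis, out=out, **kwds)
    return bound(*args, **kwds)
ValueError: attempt to get argmax of an empty sequence
```

View pics/crop2.png

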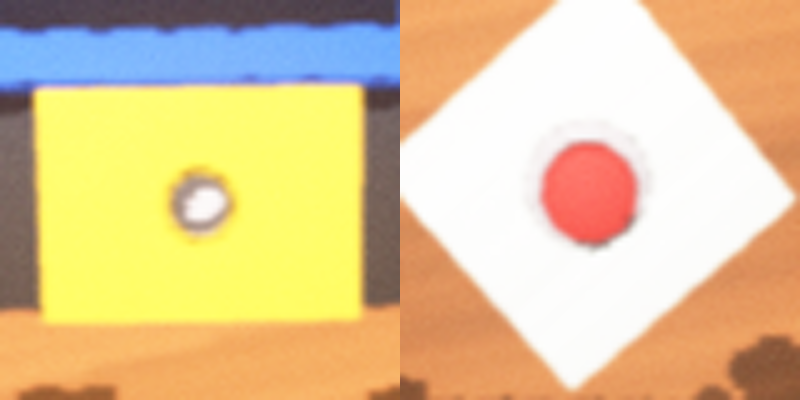

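The crop shows the hole at w2 (285.8,148.2) and the knob top at w4 (287.6,146.2).

```bash
python3 - <<'E'
from fit import *
print("pin@86 wrist",atz("w4",(287.6,146.2),86),"tri",tri(("w4",(287.6,146.2)),sp(110,478)),tri(("w4",(287.6,146.2)),sp(110,478),tp(527,481)))
print("hole@57.2",atz("w2",(285.8,148.2),57.2))
P=atz("w4",(287.6,146.2),86);print(T()[:3,3],inc([P[0],P[1],72.5+172]))
E
```

```text
hole (array([ 523.77, -137.96,  132.5 ]), [np.float64(0.30250417204022717), np.float64(0.30250417204011776)])
strip (array([ 557.16, -144.27,  109.73]), [np.float64(0.11256240271673437), np.float64(0.11256240271688958)])
cheekmid (array([ 637.9 , -157.85,   51.2 ]), [np.float64(1.0046776425097717), np.float64(1.0046776425096815)])
knobtop (array([581.47, 191.18,  82.89]), [np.float64(0.5587793245959538), np.float64(0.5587793245957292)])
standtop (array([580.02, 190.69,  40.42]), [np.float64(0.7229006654262338), np.float64(0.7229006654263201)])
pin@86 wrist [580.64 190.29  86.  ] tri (array([580.84, 190.46,  82.95]), [np.float64(0.39021012183014103), np.float64(0.3902101218301269)]) (array([581.18, 190.74,  83.41]), [np.float64(0.804027642794237), np.float64(0.39117140033118714), np.float64(0.9407449737045475)])
hole@57.2 [ 494.6  -133.21   57.2 ]
[523.18 202.24 370.93] [ 5.88  0.15 12.64]
```

send_rows(
  increments=[
    [[1.5,0.1,1],[0,0,0],-1],
    [[3,0.1,2],[0,0,0],-1],
    [[4.5,0.1,3.5],[0,0,0],-1],
    [[5.9,0.1,5],[0,0,0],-1],
    [[5.9,0.1,6.5],[0,0,0],-1],
    [[5.9,0.1,8],[0,0,0],-1],
    [[5.9,0.1,8],[0,0,0],-1],
    [[5.9,0.1,8],[0,0,0],-1],
    [[5.9,0.1,8],[0,0,0],-1],
    [[5.9,0.1,8],[0,0,0],-1],
  ],
)

```text
time_s: 6.18
eef_pos: [581.0, 189.8, 292.8]
eef_rot: [-0.0, 0.996, -0.09, 0.001]
contact_force: [-0.2, -0.0, 0.3]
width: 91.2
gripper_force: 0.0
```

```bash
python3 - <<'E'
from h import *
np.set_printoptions(precision=2,suppress=True)
print(T()[:3,3],inc([580.7,190.3,72.5+172]))
E
```

```text
[581.01 189.76 292.76] [-0.05 -0.04  4.83]
```

send_rows(
  increments=[
    [[0,0,1.5],[0,0,0],-1],
    [[0,0,3],[0,0,0],-1],
    [[0,0,4.2],[0,0,0],-1],
    [[0,0,4.8],[0,0,0],-1],
    [[0,0,4.8],[0,0,0],-0.3],
    [[0,0,4.8],[0,0,0],0.3],
    [[0,0,4.8],[0,0,0],0.6],
    [[0,0,4.8],[0,0,0],1],
    [[0,0,4.8],[0,0,0],1],
    [[0,0,4.8],[0,0,0],1],
  ],
)

```text
time_s: 7.02
eef_pos: [580.9, 190.0, 244.1]
eef_rot: [-0.0, 0.996, -0.089, 0.0]
contact_force: [0.1, -0.7, -0.8]
width: 53.9
gripper_force: 0.0
```

send_rows(
  increments=[
    [[0,0,0],[0,0,0],1],
    [[0,0,0],[0,0,0],1],
    [[0,0,0],[0,0,0],1],
    [[0,0,0],[0,0,0],1],
    [[0,0,0],[0,0,0],1],
    [[0,0,0],[0,0,0],1],
    [[0,0,-0.5],[0,0,0],1],
    [[0,0,-1],[0,0,0],1],
    [[0,0,-1.5],[0,0,0],1],
    [[0,0,-2],[0,0,0],1],
  ],
)

```text
time_s: 7.85
eef_pos: [580.8, 190.0, 264.4]
eef_rot: [-0.0, 0.996, -0.089, 0.0]
contact_force: [-0.5, 0.1, -0.1]
width: 17.3
gripper_force: 30.0
```

send_rows(
  increments=[
    [[0,0,-2],[0,0,0],1],
    [[0,0,-4],[0,0,0],1],
    [[0,0,-6],[0,0,0],1],
    [[-0.2,3,-7.5],[0,0,0],1],
    [[-0.5,6,-8],[0,0,0],1],
    [[-0.8,10,-8],[0,0,0],1],
    [[-1.1,14,-8],[0,0,0],1],
    [[-1.4,18,-8],[0,0,0],1],
    [[-1.7,22,-8],[0,0,0],1],
    [[-2,25,-8],[0,0,0],1],
  ],
)

```text
time_s: 8.68
eef_pos: [515.5, -54.7, 344.3]
eef_rot: [0.0, 0.996, -0.09, 0.0]
contact_force: [0.9, 0.9, -1.2]
width: 17.8
gripper_force: 30.0
```

```bash
python3 - <<'E'
from h import *
np.set_printoptions(precision=2,suppress=True)
s=robot.sense();print(T()[:3,3],inc([494.7,-133.5,330]),s["width"],s["gripper_force"])
E
```

```text
[515.49 -54.74 344.32] [-0.64  8.12  1.43] 17.7660065358769 30.000398755073547
```

send_rows(
  increments=[
    [[-0.3,3,0.5],[0,0,0],1],
    [[-0.5,5.5,1],[0,0,0],1],
    [[-0.6,7,1.8],[0,0,0],1],
    [[-0.6,7.8,2.5],[0,0,0],1],
    [[-0.6,7.8,3],[0,0,0],1],
    [[-0.6,7.8,3],[0,0,0],1],
    [[-0.6,7.8,3],[0,0,0],1],
    [[-0.6,7.8,3],[0,0,0],1],
    [[-0.6,7.8,3],[0,0,0],1],
    [[-0.6,7.8,3],[0,0,0],1],
  ],
)

```text
time_s: 9.52
eef_pos: [496.9, -127.7, 314.0]
eef_rot: [0.0, 0.996, -0.089, 0.0]
contact_force: [-0.1, 0.1, -0.2]
width: 17.3
gripper_force: 30.0
```

```bash
python3 - <<'E'
from h import *
np.set_printoptions(precision=2,suppress=True)
M=T();print(M[:3,3],inc([494.7,-133.5,310]))
for n in("wrist","scene","top"): grab(n,n+"5")
tip=[*M[:2,3],M[2,3]-237]
def c(f,p,w,h,s):
    x,y=int(p[0]-w//2),int(p[1]-h//2);x=max(x,0);y=max(y,0);print(f,x,y,p)
    return cv2.resize(cv2.imread(f"pics/{f}.png")[y:y+h,x:x+w],(w*s,h*s),interpolation=cv2.INTER_CUBIC)
print("tip proj",[proj(n+"5",tip) for n in("wrist","scene","top")],"hole",[proj(n+"5",(494.6,-133.2,57.2)) for n in("wrist","scene","top")])
o=np.zeros((600,800,3),np.uint8)
o[:400,:400]=c("wrist5",proj("wrist5",tip),100,100,4)
o[:400,400:]=c("scene5",proj("scene5",tip),80,80,5)
cv2.imwrite("pics/crop3.png",o[:400])
E
```

```text
[ 496.93 -127.66  313.96] [-0.12  0.61  0.4 ]
tip proj [array([284.49, 226.66]), array([227.25, 230.01]), array([323.05, 222.42])] hole [array([291.44, 220.78]), array([225.53, 235.67]), array([324.12, 223.94])]
wrist5 234 176 [284.49 226.66]
scene5 187 190 [227.25 230.01]
```

View pics/crop3.png

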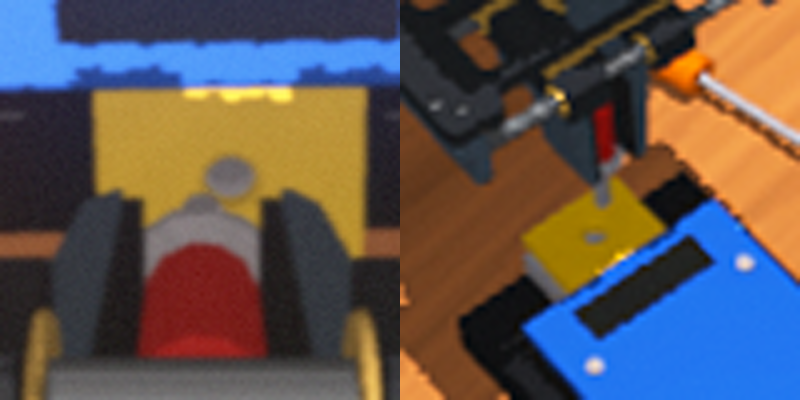

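The wrist crop shows the tip at (284.9,226.4) and the hole at (291.4,220.1). Both match the predicted projections within 1 px, so I'll correct sideways and start down.

send_rows(
  increments=[
    [[-0.06,0.3,0.2],[0,0,0],1],
    [[-0.06,0.6,0.4],[0,0,0],1],
    [[-0.06,0.6,0.8],[0,0,0],1],
    [[-0.06,0.6,1.2],[0,0,0],1],
    [[-0.06,0.6,1.6],[0,0,0],1],
    [[-0.06,0.6,1.6],[0,0,0],1],
    [[-0.06,0.6,1.6],[0,0,0],1],
    [[-0.06,0.6,1.6],[0,0,0],1],
    [[-0.06,0.6,1.6],[0,0,0],1],
    [[-0.06,0.6,1.6],[0,0,0],1],
  ],
)

```text
time_s: 10.5
eef_pos: [495.1, -134.0, 297.8]
eef_rot: [0.0, 0.996, -0.089, 0.0]
contact_force: [-0.7, 0.4, -0.7]
width: 17.5
gripper_force: 30.0
```

```bash
python3 - <<'E'
from h import *
np.set_printoptions(precision=2,suppress=True)
M=T();s=robot.sense();print(M[:3,3],inc([495.3,-133.4,50+237]),s["contact_force"])
grab("wrist","w6");tip=[*M[:2,3],M[2,3]-237]
print(proj("w6",tip),proj("w6",(494.6,-133.2,57.2)))
x,y=234,176;a=cv2.imread("pics/w6.png")[y:y+100,x:x+100];cv2.imwrite("pics/crop4.png",cv2.resize(a,(500,500),interpolation=cv2.INTER_CUBIC))
E
```

```text
[ 495.11 -133.95  297.83] [ 0.01 -0.06  1.08] [-0.65  0.43 -0.66]
[284.49 226.62] [283.66 225.94]
```

View pics/crop4.png

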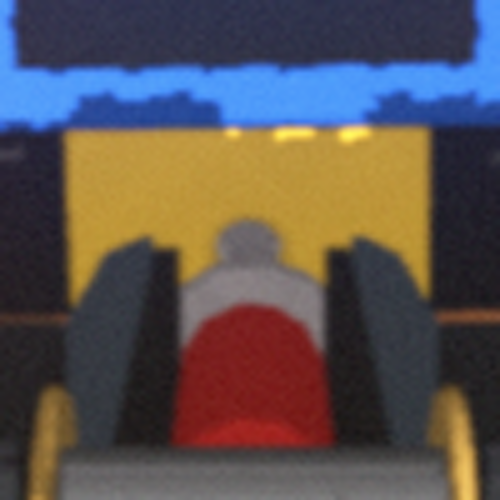

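The hole sits about 1 px left of the tip, so I'll shift 0.8 mm and go down through the tab.

send_rows(
  increments=[
    [[0.03,-0.08,0],[0,0,0],1],
    [[0.03,-0.08,0.1],[0,0,0],1],
    [[0.03,-0.08,0.2],[0,0,0],1],
    [[0.03,-0.08,0.35],[0,0,0],1],
    [[0.03,-0.08,0.5],[0,0,0],1],
    [[0.03,-0.08,0.65],[0,0,0],1],
    [[0.03,-0.08,0.8],[0,0,0],1],
    [[0.03,-0.08,0.9],[0,0,0],1],
    [[0.03,-0.08,1],[0,0,0],1],
    [[0.03,-0.08,1],[0,0,0],1],
  ],
)

```text
time_s: 11.38
eef_pos: [495.4, -133.2, 287.5]
eef_rot: [-0.0, 0.996, -0.089, -0.0]
contact_force: [0.7, 0.5, -0.1]
width: 17.6
gripper_force: 30.0
```

send_rows(
  increments=[
    [[0,0,0.2],[0,0,0],1],
    [[0,0,0.4],[0,0,0],1],
    [[0,0,0.6],[0,0,0],1],
    [[0,0,0.8],[0,0,0],1],
    [[0,0,1.0],[0,0,0],1],
    [[0,0,1.2],[0,0,0],1],
    [[0,0,1.4],[0,0,0],1],
    [[0,0,1.6],[0,0,0],1],
    [[0,0,1.8],[0,0,0],1],
    [[0,0,1.8],[0,0,0],1],
  ],
)

```text
time_s: 12.22
eef_pos: [495.4, -133.2, 269.3]
eef_rot: [-0.0, 0.996, -0.089, -0.0]
contact_force: [-0.6, -0.6, -0.5]
width: 17.3
gripper_force: 30.0
```

send_rows(
  increments=[
    [[0,0,0.2],[0,0,0],1],
    [[0,0,0.4],[0,0,0],1],
    [[0,0,0.6],[0,0,0],1],
    [[0,0,0.8],[0,0,0],1],
    [[0,0,1.0],[0,0,0],1],
    [[0,0,1.2],[0,0,0],1],
    [[0,0,1.4],[0,0,0],1],
    [[0,0,1.5],[0,0,0],1],
    [[0,0,1.6],[0,0,0],1],
    [[0,0,1.6],[0,0,0],1],
  ],
)

```text
time_s: 13.05
eef_pos: [495.4, -133.2, 253.6]
eef_rot: [-0.0, 0.996, -0.089, -0.0]
contact_force: [-2.4, 0.5, 3.7]
width: 17.0
gripper_force: 30.0
```

Contact, with the springs pushing back at 3.7 N. I'll keep pressing in small steps.

send_rows(
  increments=[
    [[0,0,0.05],[0,0,0],1],
    [[0,0,0.1],[0,0,0],1],
    [[0,0,0.15],[0,0,0],1],
    [[0,0,0.2],[0,0,0],1],
    [[0,0,0.25],[0,0,0],1],
    [[0,0,0.3],[0,0,0],1],
    [[0,0,0.35],[0,0,0],1],
    [[0,0,0.4],[0,0,0],1],
    [[0,0,0.4],[0,0,0],1],
    [[0,0,0.4],[0,0,0],1],
  ],
)

```text
time_s: 13.88
eef_pos: [495.3, -133.2, 249.7]
eef_rot: [-0.0, 0.996, -0.089, -0.0]
contact_force: [-4.0, 0.4, 5.7]
width: 17.3
gripper_force: 30.0
```

send_rows(
  increments=[
    [[0,0,0.02],[0,0,0],1],
    [[0,0,0.04],[0,0,0],1],
    [[0,0,0.06],[0,0,0],1],
    [[0,0,0.08],[0,0,0],1],
    [[0,0,0.1],[0,0,0],1],
    [[0,0,0.12],[0,0,0],1],
    [[0,0,0.14],[0,0,0],1],
    [[0,0,0.15],[0,0,0],1],
    [[0,0,0.15],[0,0,0],1],
    [[0,0,0.15],[0,0,0],1],
  ],
)

```text
time_s: 14.72
eef_pos: [495.3, -133.2, 248.5]
eef_rot: [-0.0, 0.996, -0.089, -0.001]
contact_force: [-7.4, 1.9, 13.3]
width: 17.4
gripper_force: 30.0
```

send_rows(
  increments=[
    [[-0.02,0,0.02],[0,0,0],1],
    [[-0.04,0,0.04],[0,0,0],1],
    [[-0.05,0,0.06],[0,0,0],1],
    [[-0.05,0,0.08],[0,0,0],1],
    [[-0.05,0,0.1],[0,0,0],1],
    [[-0.05,0,0.1],[0,0,0],1],
    [[-0.05,0,0.1],[0,0,0],1],
    [[-0.05,0,0.1],[0,0,0],1],
    [[-0.05,0,0.1],[0,0,0],1],
    [[-0.05,0,0.1],[0,0,0],1],
  ],
)

```text
time_s: 15.55
eef_pos: [495.1, -133.2, 248.1]
eef_rot: [-0.0, 0.996, -0.089, -0.0]
contact_force: [-9.0, 2.8, 26.1]
width: 17.6
gripper_force: 30.0
```

The force has risen steeply to 26 N over 0.4 mm of travel, which looks like the hard stop. I'll check with a picture.

```bash
python3 - <<'E'
from h import *
np.set_printoptions(precision=2,suppress=True)
grab("scene","s7");grab("wrist","w7");s=robot.sense();print(s["contact_force"],s["wrist_torque"],s["eef_pos"])
print(proj("s7",(495.2,-133.2,50)),proj("s7",(495.2,-133.2,57)))
def c(f,x,y,w,h,k): return cv2.resize(cv2.imread(f"pics/{f}.png")[y:y+h,x:x+w],(w*k,h*k),interpolation=cv2.INTER_CUBIC)
cv2.imwrite("pics/crop5.png",np.hstack([c("s7",187,195,80,80,5),c("w7",234,166,100,100,4)]))
E
```

```text
[-9.62  2.56 26.05] [ 0.5   1.81 -0.05] [ 495.15 -133.19  248.14]
[225.92 237.5 ] [225.72 235.85]
```

View pics/crop5.png

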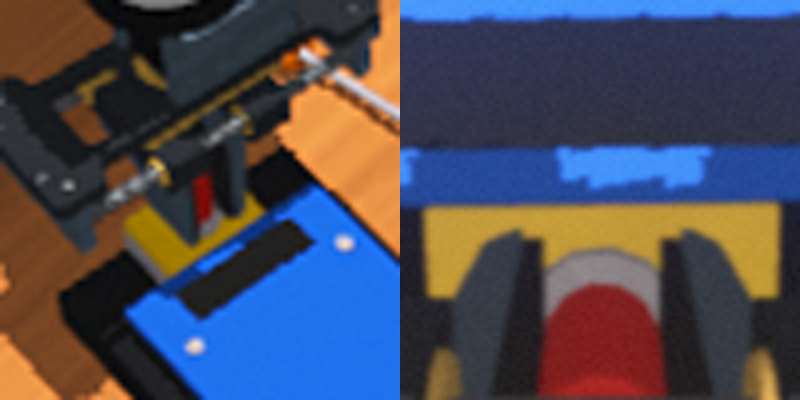

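Both crops show the collar flat on the yellow tab with the knob still gripped. The force is steady at 26 N down, well over the 10 N needed to shut the lid.

```bash
python3 -c "
from bench import robot
print(robot.hand_in())"
```

```text
the job is handed in; nothing more can be done
None
```

I swung the lid down and pushed the pin through the tab into the lower hole until its collar sat on the tab. I handed the job in at about 16 s, still gripping the knob and pressing down with 26 N; no verdict came back.

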